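# Set and start the egg timer

### The job

Set the egg timer for a three-pip egg: with a fingertip on the big knurled dial, turn it clockwise by friction until its pointer clicks in at the group of three pips, then press the timer's round start button fully down and let it spring back. Do not press start before the dial is set. Nothing is to be picked up: do not lift the timer or shove it about, and leave the cup, coaster, spoon, toothpick dispenser, egg and jar where they stand.

Things in the scene. Friction and masses are not known exactly. Their poses are not given: they have to be found in the camera images.
- timer: white plastic egg timer, loose on rubber feet: flat box 150 mm (x) by 240 mm (y), top 50 mm above the slab, 1.6 kg. Origin at the centre of its underside; its +x points away from the robot at yaw 0, +y left. Dial axis at (0, +45 mm), start button at (0, -80 mm). Groups of one to four black pips lie on top round the dial's far (+x) side, 56 mm from its axis
- dial (a joint): dial angle, rad, growing clockwise from above, -0.08 to 1.88. Spring detents at 0 (pointer at one pip), 0.6 (two), 1.2 (three), 1.8 (four). In the timer's frame the pointer's direction is 0.9 minus this angle, anticlockwise from +x. Let go, it springs into the nearest detent. It resists with up to 0.05 N m: a fingertip pressing 5 to 10 N, 33 mm from the axis, turns it
- dial_top (a point): centre of the dial's flat top face, on its vertical axis, 73 mm above the slab; its frame turns with the dial. The dial is an aluminium disc 97 mm across its ribbed rim and 22 mm high, too wide to pinch. A black inlaid pointer line, flush enough to run a finger over, goes from 14 to 44 mm from the axis
- pointer_tip (a point): outer end of the pointer line on the dial's top face, 44 mm from the axis; turns with the dial
- start (a joint): travel of the start button in m: 0 up, 0.006 fully down; springs back when let go; about 4 N to push it fully down
- start_top (a point): centre of the top face of the start button, a grey round button 32 mm across in a grey housing on the timer's right part; pressed straight down
- cup: white ceramic cup, 76 mm across, 75 mm high, standing on the coaster; origin at the centre of its underside
- coaster: round wooden coaster 96 mm across, 10 mm thick, under the cup, left of the timer; origin at the centre of its underside
- spoon: steel spoon 160 mm long lying flat right of the timer; origin on its underside, near mid-length
- dispenser: lilac plastic push dispenser for toothpicks, 52 mm across, 82 mm high, beyond the timer; origin at the centre of its underside
- eggcup: egg standing in a ceramic egg cup, 50 mm across, 77 mm high, beyond the timer; origin at the centre of its underside
- jar: clear glass jar with a metal lid, 84 mm across, 120 mm high, far left; origin at the centre of its underside

How it is judged (in metres and radians):
On the way, in this order (a step that is already met when the one before it is completed fails the run):
1. the dial's pointer is clicked in at three pips (value of joint dial between 1.08 and 1.32 rad and velocity of joint dial between -0.05 and 0.05 rad/s), for 0.2 s.
2. the start button is pressed fully down (value of joint start above 0.0048 m), for 0.05 s.
At the end, for the whole second after the job is handed in: the dial rests at three pips (1.2 rad, within 0.12), the start button has been pressed and is up again, the timer stands flat within 30 mm of where it stood and the other things within 25 mm of where they stood (all of step 1 and value of joint start below 0.0015 m and height (world z) of timer below 0.008 m and angle between timer's own z axis and vertical below 0.05 rad and distance of each of cup, coaster, spoon, dispenser, eggcup, jar from where it was at the start of the episode below 0.025 m and distance of timer from where it was at the start of the episode below 0.03 m); the robot touches nothing.
It fails at once if the start button is pressed before the dial points at three pips (value of joint start above 0.003 m and not (value of joint dial between 1 and 1.4 rad)).
It fails at once if the timer is lifted, tipped or shoved (height (world z) of timer above 0.012 m or angle between timer's own z axis and vertical above 0.12 rad or distance of timer from where it was at the start of the episode above 0.04 m).
It fails at once if another thing is moved or picked up (distance of any of cup, coaster, spoon, dispenser, eggcup, jar from where it was at the start of the episode above 0.03 m).
It also fails if it takes over 51 s, if anything falls off the work surface, if the arm or the gripper's body presses on something with over 40 N, if the wrist force passes 120 N, or if a joint passes its speed limit or range.

### The arm

A 6-joint arm with a two-finger parallel gripper is mounted at the origin on the work surface. World frame = base frame: x ahead of the robot, y to its left, z up, the work surface at z = 0. Lengths are in mm, angles in rad, forces in N, time in s.
With the tool pointing down it reaches from about 400 to 825 mm from the base axis. Payload 7 kg.
Tool frame: the origin (TCP) lies on the centre line of the jaws, within the pads' length; the fingertips stand 25 mm ahead of it and the grasp point (between the pads) lies 6 mm ahead of it; z points along the fingers, y is the line along which they close (so a half turn about z gives the same grasp; the last joint's range is limited). The gripper opens to 85 mm and grips with 20 to 120 N. Pads are 22 mm wide; open, the fingers measure 114 mm over their backs; the gripper's body (76 mm by 85 mm) begins 54 mm behind the grasp point. The pads swing forward as they close: fully open they stand 13 mm farther back than shut.
Start: joints at [-0.924, 0.359, 0.012, 0, -1.224, -0.288], TCP at [236.999, -632.002, 256.302] pointing down, gripper open.
Joint ranges: [-3.07, 3.07], [-1.43, 2.12], [-1.02, 1.25], [-3.03, 1.67], [-3.05, -0], [-3.03, 3.03]. Speed limits (rad/s): [2.39, 2.39, 3.01, 3.14, 3.14, 3.14].

### API

Orientations are given as a rotation vector (axis times angle).
In Python, from workcell import ctrl gives the robot as it stands.
- The arm moves only by the shell command python3 -m jog 'ROWS' [OPENING] [FORCE]. ROWS is JSON, a list of rows, each an object of numbers: "x", "y", "z": the shift along the world's x, y, z in m; "roll": the turn about the world's z in degrees. In form: [{"x": .., "y": .., "z": .., "roll": ..}, ...]. A call has 1 to 20 rows; each row shifts and turns the commanded pose from where the row before left it; what a row does not reach is not made up. A row lasts 1/10 s, in which the tool goes at most 50 mm and 8.59 degrees, less where a joint would pass 70% of its speed; a pose out of reach is approached as far as the arm can. A call with a gripper value outside its range is refused whole. OPENING is the finger opening in m, from 0 to 0.0854, set as the call begins (- or left out, the last holds). The fingers move at their own pace and stop on an object; FORCE is the grip in N (left out, the last holds). Time passes only in rows, so rows that do not move let the fingers close. It gives the time, the measured TCP pose, the force, the opening and the grip force at its end, in the units of the state.
- ctrl.get_obs(): the state, without advancing time (a new reading comes with each control period).
- ctrl.camera(name): name is "scene" or "top" or "wrist"; returns a dict with "frame" (420x560x3 uint8, red, green, blue), "z_map" (420x560 float32, mm along the optical axis (not along the pixel's ray), 0 where there is no reading), "fx", "fy", "cx", "cy" (pixels), "dist_coeffs" ([k1, k2, p1, p2, k3] as OpenCV has them; the pictures are not rectified), "R" (3x3) and "t" (3): a world point X has camera coordinates R X + t; the wrist camera has in their place "mount" (4x4, takes a point from camera to tool coordinates, whose origin is the TCP and whose axes are the flange's). Camera axes: x right, y down, z forward; pixel columns grow to the right and rows downward; lengths in mm; the calibration is good to about 2 mm. A picture is of the moment at which its call begins: read the wrist's pose just before it.
- ctrl.finish_job(): hands the job in; it is judged then, once.
Trained networks look in a picture, given as the dict that the camera call returned (one of the last four; its "shot" number tells which), for a name from the list of things; names that differ only in an ending like _2 or _b are one class to them, and where a whole thing is asked for, a point or a joint stands for the part that bears it (a point fixed in the world has none). Each returns a list of dicts, best first, with "conf" (0 to 1); they miss things now and then, are a little off and sometimes report something else, mostly with a low value. They report only what shows in the picture. A call takes as long as a camera call.
- ctrl.look_for(picture, name): "rect" ([left, top, right, bottom] as shares, 0 to 1, of the picture: columns of its width, rows of its height, round what is visible of it).
- ctrl.place_of(picture, name): "centre" ([column, row] as shares, 0 to 1, of the picture: columns of its width, rows of its height: a listed point, or the origin of a listed thing).
The state is a dict: "t": time; "qpos": joint angles; "dq": joint speeds; "effort": joint torques, N m; "position": TCP position; "eef_rot": TCP orientation; "contact_force": force on the tool from outside, world axes, zero at the start; "moment": the same for the moment, N m; "finger_gap": opening from 0.0 (shut) to 1.0 (fully open); "grasp_force": force on a finger pad.
Only numpy, scipy, OpenCV 4.12 (cv2) and the standard library are available. Lean on these libraries where they do the work, as an engineer would, in place of code of your own. Each camera call takes 0.05 s, during which the arm holds its last target. There are 200 camera calls.

## Working session

There is one attempt and no reset: what is moved stays moved. The work goes in short steps, Python scripts to look and compute and a shell command to move; the robot and the scene stay as the last step left them, time stands still between calls to the robot, and variables do not carry over. Pictures are saved under pics/ and viewed, at most 10 in all, crops included, and the job is handed in when it is done.

```bash
mkdir -p pics; cat > h.py <<'E'
import numpy as np, cv2
from workcell import ctrl
from scipy.spatial.transform import Rotation as Ro
def pose(o): return np.array(o["position"],float),Ro.from_rotvec(o["eef_rot"])
def shoot(n):
    o=ctrl.get_obs(); c=ctrl.camera(n)
    K=np.array([[c["fx"],0,c["cx"]],[0,c["fy"],c["cy"]],[0,0,1.]])
    if "R" in c and c.get("mount") is None: R=np.array(c["R"]);t=np.array(c["t"]).ravel()
    else:
        p,r=pose(o); M=np.array(c["mount"]); Rw=r.as_matrix()@M[:3,:3]; tw=r.as_matrix()@M[:3,3]+p
        R=Rw.T;t=-R@tw
    return c,K,np.array(c["dist_coeffs"],float),R,t
def ray(cam,uv,z):
    c,K,d,R,t=cam
    n=cv2.undistortPoints(np.array([[uv]],float),K,d)[0,0]
    w=R.T@np.array([n[0],n[1],1]); o=-R.T@t
    return o+w*(z-o[2])/w[2]
def proj(cam,X):
    c,K,d,R,t=cam
    return cv2.projectPoints(np.array(X,float).reshape(-1,3),cv2.Rodrigues(R)[0],t,K,d)[0][:,0]
def save(cam,f): cv2.imwrite("pics/"+f,cv2.cvtColor(cam[0]["frame"],cv2.COLOR_RGB2BGR))
Z=dict(timer=0,dial_top=73,pointer_tip=73,start_top=60,cup=10,coaster=0,spoon=0,dispenser=0,eggcup=0,jar=0)
def find(cam,names):
    for n in names:
        for r in ctrl.place_of(cam[0],n)[:2]:
            uv=np.array(r["centre"])*[560,420]
            zc=cam[0]["z_map"][min(419,int(uv[1])),min(559,int(uv[0]))]
            c,K,d,R,t=cam; q=cv2.undistortPoints(np.array([[uv]]),K,d)[0,0]
            P=R.T@(np.array([q[0],q[1],1])*zc-t)
            print(n,round(r["conf"],2),uv.round(1),"plane",ray(cam,uv,Z[n]).round(1),"depth",P.round(1))
E
python3 - <<'E'
from h import *
print(ctrl.get_obs())
for n in("top","scene"):
    c=shoot(n);save(c,n+".png");print(n);find(c,Z if n=="top" else ["dial_top","pointer_tip","start_top","timer"])
E
```

```text
{'t': 0.0, 'qpos': array([-9.23929099e-01,  3.59401194e-01,  1.10676544e-02, -3.50072946e-04,
       -1.22407986e+00, -2.88115874e-01]), 'dq': array([ 1.15999612e-03,  7.81463523e-04,  7.42427072e-05, -4.93525708e-04,
       -4.02835933e-04,  1.19185344e-03]), 'effort': array([ 1.84574943e-03, -5.83317804e+01,  2.93410116e+01,  6.93677902e+00,
       -6.15982484e-03, -5.54526920e-06]), 'position': array([ 236.83663044, -631.62742846,  255.35822394]), 'eef_rot': array([ 5.60246183e-01, -3.09079116e+00, -2.50019492e-03]), 'contact_force': array([ 1.00735318, -0.46151698,  0.30283398]), 'moment': array([-0.00944672, -0.03272632,  0.00677824]), 'grasp_force': 0.0, 'finger_gap': 1.0011076030933008}
top
timer 0.97 [323.2 235.1] plane [593.9  20.6   0. ] depth [590.4  28.2  72.7]
timer 0.64 [308.8 237. ] plane [589.1  56.    0. ] depth [586.1  61.   71.3]
dial_top 0.93 [306.6 236.7] plane [586.7  66.1  73. ] depth [586.8  65.8  69.3]
pointer_tip 0.92 [298.7 216.8] plane [632.1  84.   73. ] depth [634.4  82.8  47.5]
start_top 0.63 [361.7 234.1] plane [593.5 -62.6  60. ] depth [592.9 -59.9  7
[... 346 characters left out ...]
235.1] plane [593.9  21.6   0. ] depth [590.3  29.4  75.3]
dispenser 0.76 [349.8 182.8] plane [724.2 -46.6   0. ] depth [713.  -35.8  63.7]
eggcup 0.88 [302.  186.3] plane [714.7  72.4   0. ] depth [703.7  75.9  66.3]
jar 0.93 [138.1 262.4] plane [523.9 477.2   0. ] depth [526.1 441.6 103.5]
scene
dial_top 0.72 [267.5 185.5] plane [586.4  64.5  73. ] depth [584.8  61.8  69.4]
pointer_tip 0.79 [255.2 198.2] plane [632.2  82.2  73. ] depth [631.4  80.6  70.9]
start_top 0.44 [240.2 155.7] plane [585.9 -70.4  60. ] depth [589.7 -62.7  68.7]
start_top 0.32 [255.2 195.7] plane [623.1  66.3  60. ] depth [627.8  74.9  71.9]
timer 0.85 [258.9 193.4] plane [587.2  21.7   0. ] depth [616.3  72.9  71. ]
```

View pics/top.png

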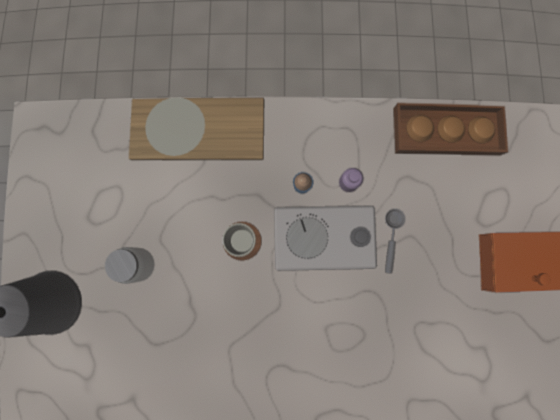

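The top picture shows the timer at about (275-375, 207-270), with the dial centre at (307,237), the pointer aimed at two pips at (301,219) and the start button at (361,237). The spoon is to the right, the cup at (242,240), and the egg and dispenser beyond the timer. The dial is at about 0.6 rad with timer yaw about 0.05, so it needs to turn about +0.6 clockwise. I'll move above it with the gripper shut.

```bash
python3 -m jog '[{"x":0.016,"y":0.032},{"x":0.016,"y":0.032},{"x":0.016,"y":0.032},{"x":0.016,"y":0.032},{"x":0.016,"y":0.032},{"x":0.016,"y":0.032},{"x":0.016,"y":0.032},{"x":0.016,"y":0.032},{"x":0.016,"y":0.032},{"x":0.016,"y":0.032},{"x":0.016,"y":0.032},{"x":0.016,"y":0.032},{"x":0.016,"y":0.032},{"x":0.016,"y":0.032},{"x":0.016,"y":0.032},{"x":0.016,"y":0.032},{"x":0.016,"y":0.032},{"x":0.016,"y":0.032},{"x":0.016,"y":0.032},{}]' 0 20
python3 - <<'E'
from h import *
print(ctrl.get_obs()["position"])
c=shoot("wrist");print(np.array(c[0]["mount"]).round(2));save(c,"w1.png");find(c,["dial_top","pointer_tip","start_top","timer"])
E
```

```text
[ 237.02929323 -631.9906268   256.32937859]
[[  -0.     -0.96   -0.29   73.84]
 [   1.     -0.     -0.     -0.15]
 [   0.     -0.29    0.96 -117.6 ]
 [   0.      0.      0.      1.  ]]$[0]: bad value
```

View pics/w1.png

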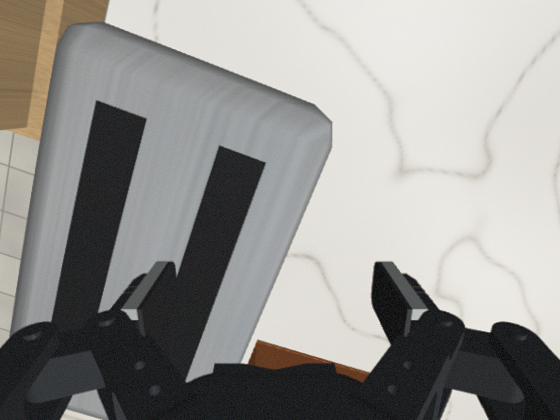

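The move was refused because the row format needs all four keys. The wrist picture shows only a toaster (60-330, 20-400) under the start pose. I'll send the rows again in full.

```bash
python3 -m jog '[{"x":0.016,"y":0.032,"z":0.0,"roll":0.0},{"x":0.016,"y":0.032,"z":0.0,"roll":0.0},{"x":0.016,"y":0.032,"z":0.0,"roll":0.0},{"x":0.016,"y":0.032,"z":0.0,"roll":0.0},{"x":0.016,"y":0.032,"z":0.0,"roll":0.0},{"x":0.016,"y":0.032,"z":0.0,"roll":0.0},{"x":0.016,"y":0.032,"z":0.0,"roll":0.0},{"x":0.016,"y":0.032,"z":0.0,"roll":0.0},{"x":0.016,"y":0.032,"z":0.0,"roll":0.0},{"x":0.016,"y":0.032,"z":0.0,"roll":0.0},{"x":0.016,"y":0.032,"z":0.0,"roll":0.0},{"x":0.016,"y":0.032,"z":0.0,"roll":0.0},{"x":0.016,"y":0.032,"z":0.0,"roll":0.0},{"x":0.016,"y":0.032,"z":0.0,"roll":0.0},{"x":0.016,"y":0.032,"z":0.0,"roll":0.0},{"x":0.016,"y":0.032,"z":0.0,"roll":0.0},{"x":0.016,"y":0.032,"z":0.0,"roll":0.0},{"x":0.016,"y":0.032,"z":0.0,"roll":0.0},{"x":0.016,"y":0.032,"z":0.0,"roll":0.0},{"x":0.0,"y":0.0,"z":0.0,"roll":0.0}]' 0 20
python3 - <<'E'
from h import *
print(ctrl.get_obs()["position"])
c=shoot("wrist");save(c,"w2.png");find(c,["dial_top","pointer_tip","start_top","timer"])
E
```

```text
t: 3.05
position: [542.7, -21.0, 256.1]
eef_rot: [-0.565, 3.09, 0.0]
contact_force: [-0.9, 0.6, -0.6]
finger_gap: 0.001
grasp_force: 0.0
[542.68233257 -20.99534056 256.14804266]
dial_top 0.72 [340.  256.5] plane [588.5  65.4  73. ] depth [588.   64.9  74.2]
dial_top 0.27 [206.9 295.6] plane [677.6 -44.9  73. ] depth [702.2 -44.6  36.7]
pointer_tip 0.67 [337.2 295.7] plane [630.2  80.8  73. ] depth [630.3  80.9  72.9]
start_top 0.96 [219.3 212.7] plane [591.9 -61.2  60. ] depth [587.  -60.6  73. ]
start_top 0.43 [297.3 215.7] plane [567.6  12.4  60. ] depth [570.9  14.5  49. ]
timer 0.9 [298.9 218.9] plane [588.6  27.    0. ] depth [573.4  17.1  49.7]
```

View pics/w2.png

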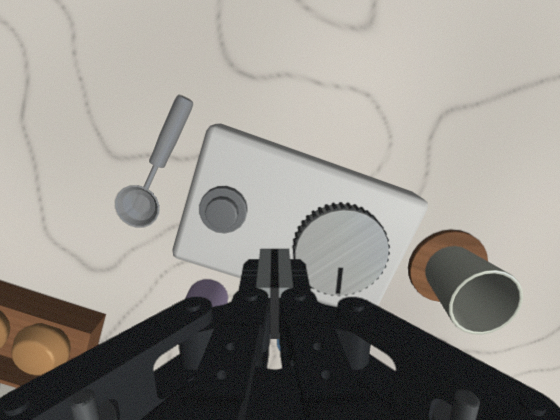

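The wrist picture shows the button at (222,208), the dial at (341,250) and its pointer at about (339,280). That puts the dial axis at about (588,65), the start button at about (587,-61) with its top near z=73, and the dial at about 0.57 (two pips). I'll go over the near rim of the dial, at angle 198° and radius 33 mm, and stop 8 mm above it.

```bash
python3 -m jog '[{"x":0.005,"y":0.026,"z":-0.010,"roll":0.0},{"x":0.005,"y":0.026,"z":-0.02,"roll":0.0},{"x":0.004,"y":0.024,"z":-0.03,"roll":0.0},{"x":0.0,"y":0.0,"z":-0.03,"roll":0.0},{"x":0.0,"y":0.0,"z":-0.03,"roll":0.0},{"x":0.0,"y":0.0,"z":-0.02,"roll":0.0},{"x":0.0,"y":0.0,"z":-0.01,"roll":0.0},{"x":0.0,"y":0.0,"z":0.0,"roll":0.0},{"x":0.0,"y":0.0,"z":0.0,"roll":0.0}]'
python3 -m jog '[{"x":0.0,"y":0.0,"z":-0.003,"roll":0.0},{"x":0.0,"y":0.0,"z":-0.002,"roll":0.0},{"x":0.0,"y":0.0,"z":-0.001,"roll":0.0},{"x":0.0,"y":0.0,"z":0.0,"roll":0.0}]'
```

```text
t: 4.2
position: [555.6, 51.7, 107.3]
eef_rot: [-0.56, 3.09, -0.0]
contact_force: [1.4, 0.4, 0.8]
finger_gap: -0.001
grasp_force: 0.0
t: 4.6
position: [555.0, 52.1, 100.4]
eef_rot: [-0.561, 3.091, 0.0]
contact_force: [-0.7, 0.0, 0.8]
finger_gap: -0.003
grasp_force: 0.0
```

```bash
python3 -m jog '[{"x":0.0,"y":0.0,"z":-0.001,"roll":0.0},{"x":0.0,"y":0.0,"z":-0.001,"roll":0.0},{"x":0.0,"y":0.0,"z":0.0,"roll":0.0}]'
python3 -m jog '[{"x":0.0,"y":0.0,"z":-0.001,"roll":0.0},{"x":0.0,"y":0.0,"z":0.0,"roll":0.0}]'
```

```text
t: 4.9
position: [555.0, 52.0, 98.2]
eef_rot: [0.561, -3.091, 0.0]
contact_force: [0.2, 0.6, 0.0]
finger_gap: 0.0
grasp_force: 0.0
t: 5.1
position: [555.1, 51.9, 98.0]
eef_rot: [-0.561, 3.091, -0.0]
contact_force: [-1.9, 0.0, 6.7]
finger_gap: -0.001
grasp_force: 3.6
```

```bash
python3 -m jog '[{"x":0.0,"y":0.0,"z":-0.0003,"roll":0.0},{"x":-0.0009,"y":0.0026,"z":0.0,"roll":-4.5},{"x":-0.0007,"y":0.0027,"z":0.0,"roll":-4.5},{"x":-0.0005,"y":0.0027,"z":0.0,"roll":-4.5},{"x":-0.0003,"y":0.0028,"z":0.0,"roll":-4.5},{"x":-0.0001,"y":0.0028,"z":0.0,"roll":-4.5},{"x":0.0002,"y":0.0028,"z":0.0,"roll":-4.5},{"x":0.0004,"y":0.0028,"z":0.0,"roll":-4.5},{"x":0.0006,"y":0.0027,"z":0.0,"roll":-4.5},{"x":0.0,"y":0.0,"z":0.0,"roll":0.0}]'
cat > chk.py <<'E'
from h import *
import sys
c=shoot("scene")
f=c[0]["frame"];u=ctrl.look_for(c[0],"timer");print(u[:1])
save(c,sys.argv[1]); im=cv2.imread("pics/"+sys.argv[1]);uv=proj(c,[[588,65,73]])[0].astype(int)
cv2.imwrite("pics/"+sys.argv[1],cv2.resize(im[uv[1]-60:uv[1]+60,uv[0]-80:uv[0]+80],None,fx=5,fy=5,interpolation=cv2.INTER_CUBIC))
find(c,["dial_top","pointer_tip","start_top"])
print(ctrl.get_obs()["contact_force"])
E
python3 chk.py s1.png
```

```text
t: 6.1
position: [552.9, 73.6, 97.9]
eef_rot: [-0.426, -3.112, 0.002]
contact_force: [-6.7, -1.3, 13.1]
finger_gap: -0.001
grasp_force: 6.3
[{'rect': [0.5261, 0.5055, 0.5768, 0.6], 'conf': 0.72}]
dial_top 0.78 [267.4 185.6] plane [586.8  64.6  73. ] depth [585.2  62.   69.5]
dial_top 0.53 [231.4 150.6] plane [601.6 -87.2  73. ] depth [ 576.1 -141.6   13.6]
pointer_tip 0.91 [248.7 189.2] plane [630.9  49.8  73. ] depth [621.9  32.5  50.1]
start_top 0.23 [399.5 318.6] plane [545.9 492.8  60. ] depth [556.8 497.5  82.3]
[-7.45742953 -0.79437245 13.16547696]
```

View pics/s1.png

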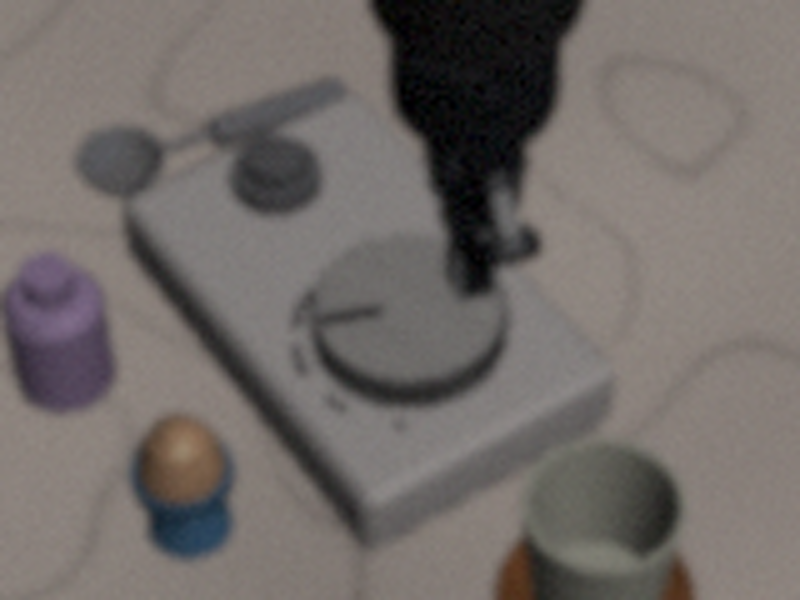

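The scene crop shows the pointer tip at (315,320), near the third pip group at (300,360). The dial stands 23 mm higher, which shifts the tip up the picture. The measured pointer direction is -0.32, so the dial is at about 1.2. I'll lift off and check again.

```bash
python3 -m jog '[{"x":0.0,"y":0.0,"z":0.002,"roll":0.0},{"x":0.0,"y":0.0,"z":0.005,"roll":0.0},{"x":0.0,"y":-0.005,"z":0.02,"roll":0.0},{"x":0.0,"y":-0.03,"z":0.02,"roll":0.0},{"x":0.008,"y":-0.035,"z":0.0,"roll":0.0},{"x":0.012,"y":-0.035,"z":0.0,"roll":0.0},{"x":0.012,"y":-0.027,"z":0.0,"roll":0.0},{"x":0.0,"y":0.0,"z":0.0,"roll":0.0},{"x":0.0,"y":0.0,"z":0.0,"roll":0.0}]'
python3 chk.py s2.png
python3 - <<'E'
from h import *
c=shoot("top");find(c,["dial_top","pointer_tip","start_top"])
c=shoot("wrist");save(c,"w3.png");find(c,["dial_top","pointer_tip","start_top"])
s=shoot("scene")
for a in (.9,.3,-.3,-.9): print(proj(s,[588+56*np.cos(a),65+56*np.sin(a),50]),)
E
```

```text
t: 7.25
position: [585.7, -58.7, 143.8]
eef_rot: [-0.425, -3.112, 0.0]
contact_force: [-0.1, 1.0, 0.2]
finger_gap: 0.002
grasp_force: 0.0
[{'rect': [0.3762, 0.3519, 0.5486, 0.5638], 'conf': 0.84}]
dial_top 0.64 [271.3 185.8] plane [579.1  70.3  73. ] depth [579.7  71.2  74.3]
dial_top 0.19 [262.2 195.5] plane [613.9  84.2  73. ] depth [613.2  83.   71.4]
pointer_tip 0.85 [249.1 188.1] plane [628.3  47.3  73. ] depth [627.6  46.   71.3]
pointer_tip 0.61 [242.6 158.5] plane [591.5 -46.9  73. ] depth [590.6 -48.6  71. ]
start_top 0.67 [240.8 154.1] plane [581.6 -74.6  60. ] depth [586.1 -65.7  70. ]
[-0.08584457  0.40793068 -0.26628614]
dial_top 0.79 [472.9 176.4] plane [585.3  62.5  73. ] depth [584.9  61.9  74.2]
pointer_tip 0.78 [463.4 245.3] plane [627.7  52.5  73. ] depth [627.6  52.4  73.1]
start_top 0.94 [272.4 233.6] plane [593.6 -60.9  60. ] depth [588.4 -59.4  73.2]
[[264.67979262 209.87381651]]
[[252.10702263 205.66125401]]
[[245.13953576 196.7262917 ]]
[[246.03678927 186.44864275]]
```

View pics/s2.png

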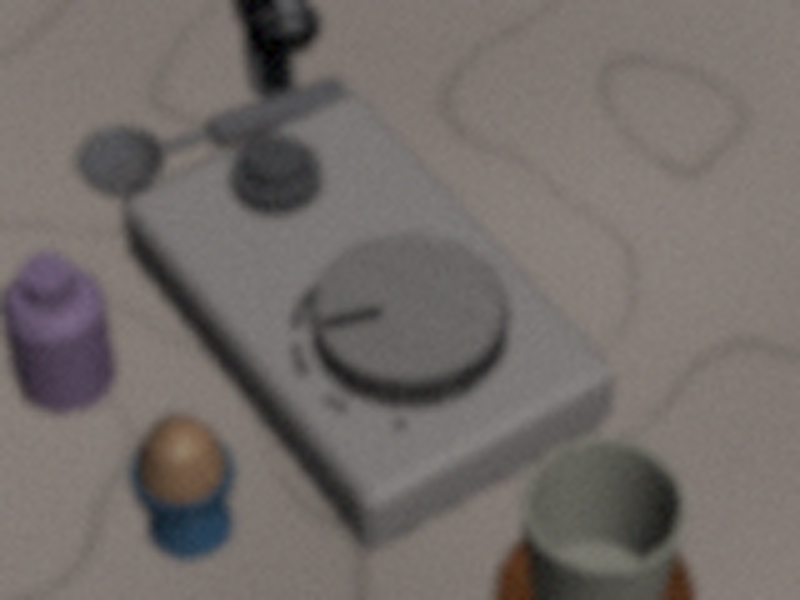

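View pics/w3.png

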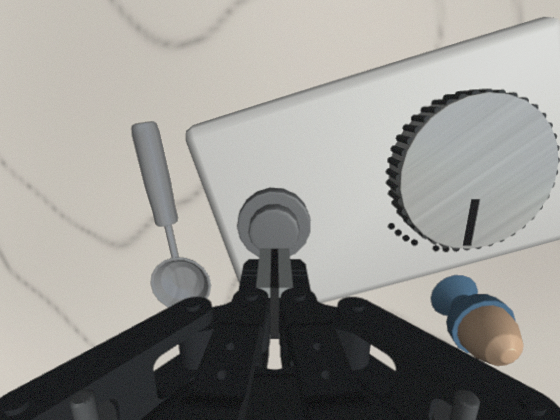

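Both pictures show the pointer settled at three pips: the tip is at (467,243) in the wrist picture, and the four-pip group is visible at (391-414, 226-242) clockwise of it. The angle works out to about 1.16-1.2. The button cap at (274,227) is right below the fingertips, so I'll press it now.

```bash
python3 -m jog '[{"x":0.002,"y":0.0,"z":-0.02,"roll":0.0},{"x":0.0,"y":0.0,"z":-0.015,"roll":0.0},{"x":0.0,"y":0.0,"z":-0.007,"roll":0.0},{"x":0.0,"y":0.0,"z":-0.002,"roll":0.0},{"x":0.0,"y":0.0,"z":-0.002,"roll":0.0},{"x":0.0,"y":0.0,"z":-0.001,"roll":0.0},{"x":0.0,"y":0.0,"z":0.0,"roll":0.0}]'
python3 -m jog '[{"x":0.0,"y":0.0,"z":-0.001,"roll":0.0},{"x":0.0,"y":0.0,"z":-0.001,"roll":0.0},{"x":0.0,"y":0.0,"z":-0.001,"roll":0.0},{"x":0.0,"y":0.0,"z":-0.001,"roll":0.0},{"x":0.0,"y":0.0,"z":0.0,"roll":0.0},{"x":0.0,"y":0.0,"z":0.0,"roll":0.0}]'
```

```text
t: 8.65
position: [588.0, -58.1, 97.4]
eef_rot: [0.422, 3.112, 0.0]
contact_force: [-0.1, 0.2, -0.3]
finger_gap: 0.003
grasp_force: 0.0
t: 9.25
position: [588.0, -58.0, 93.2]
eef_rot: [0.422, 3.112, 0.0]
contact_force: [0.8, -0.6, 2.1]
finger_gap: -0.002
grasp_force: 1.4
```

```bash
python3 -m jog '[{"x":0.0,"y":0.0,"z":-0.001,"roll":0.0},{"x":0.0,"y":0.0,"z":-0.001,"roll":0.0},{"x":0.0,"y":0.0,"z":-0.001,"roll":0.0},{"x":0.0,"y":0.0,"z":0.0,"roll":0.0},{"x":0.0,"y":0.0,"z":0.0,"roll":0.0}]'
```

```text
t: 9.75
position: [588.1, -58.1, 91.0]
eef_rot: [0.421, 3.112, 0.0]
contact_force: [-1.2, 1.3, 10.5]
finger_gap: -0.001
grasp_force: 5.4
```

The force reached 10.5 N and the finger stopped short of its command, so the button is on its hard stop. I'll release it and retreat.

```bash
python3 -m jog '[{"x":0.0,"y":0.0,"z":0.004,"roll":0.0},{"x":0.0,"y":0.0,"z":0.01,"roll":0.0},{"x":0.0,"y":0.0,"z":0.03,"roll":0.0},{"x":0.0,"y":0.0,"z":0.03,"roll":0.0},{"x":-0.03,"y":0.0,"z":0.03,"roll":0.0},{"x":-0.03,"y":0.0,"z":0.03,"roll":0.0},{"x":-0.03,"y":0.0,"z":0.0,"roll":0.0},{"x":0.0,"y":0.0,"z":0.0,"roll":0.0},{"x":0.0,"y":0.0,"z":0.0,"roll":0.0},{"x":0.0,"y":0.0,"z":0.0,"roll":0.0}]'
python3 chk.py s3.png
python3 - <<'E'
from h import *
c=shoot("wrist");find(c,["dial_top","pointer_tip","start_top"])
c=shoot("top");find(c,Z)
E
```

```text
t: 10.75
position: [497.9, -58.1, 223.8]
eef_rot: [-0.422, -3.112, 0.0]
contact_force: [0.4, -0.2, -0.1]
finger_gap: 0.001
grasp_force: 0.0
[{'rect': [0.3766, 0.3479, 0.5491, 0.564], 'conf': 0.81}]
dial_top 0.6 [269.  188.4] plane [588.3  74.3  73. ] depth [588.6  74.8  73.7]
dial_top 0.6 [225.8 231.1] plane [737.2 127.6  73. ] depth [721.1  87.5  11.9]
pointer_tip 0.85 [250.3 190.7] plane [630.   55.9  73. ] depth [629.6  55.1  72. ]
pointer_tip 0.72 [400.  319.9] plane [553.3 498.1  73. ] depth [556.3 499.4  79.2]
start_top 0.56 [240.7 157. ] plane [587.1 -65.6  60. ] depth [591.3 -57.3  69.5]
[-0.08024763 -0.99201778  0.1781448 ]
pointer_tip 0.92 [426.8 296.5] plane [630.1  51.3  73. ] depth [647.5  58.9  50.1]
start_top 0.46 [299.4 288. ] plane [597.4 -60.9  60. ] depth [495.1 -47.3 228.7]
timer 0.59 [325.6 239.3] plane [583.6  14.8   0. ] depth [581.   22.5  69.6]
dial_top 0.88 [307.  236.2] plane [587.8  65.2  73. ] depth [587.8  65.2  73. ]
pointer_tip 0.88 [311.  214.3] plane [638.   55.8  73. ] depth [640.3  54.   49.4]
start_top 0.66 [358.6 235.4] plane [590.5 -55.4  60. ] depth [590.1 -53.7  68.6]
start_top 0.17 [136.7 263.6] plane [522.4 459.8  60. ] depth [523.8 439.4 119. ]
cup 0.77 [244.3 236.5] plane [589.3 213.1  10. ] depth [589.1 212.7  15.1]
coaster 0.9 [243.9 241.9] plane [576.4 214.9   0. ] depth [576.  213.7  14.6]
spoon 0.72 [388.1 242. ] plane [ 577.2 -139.8    0. ] depth [ 577.  -137.8    7.5]
dispenser 0.94 [345.5 184.1] plane [720.8 -36.    0. ] depth [710.5 -26.3  60.2]
eggcup 0.53 [304.2 185.3] plane [717.3  66.9   0. ] depth [705.5  71.1  69.6]
jar 0.63 [139.  264.2] plane [519.6 474.8   0. ] depth [522.3 438.1 107.5]
```

View pics/s3.png

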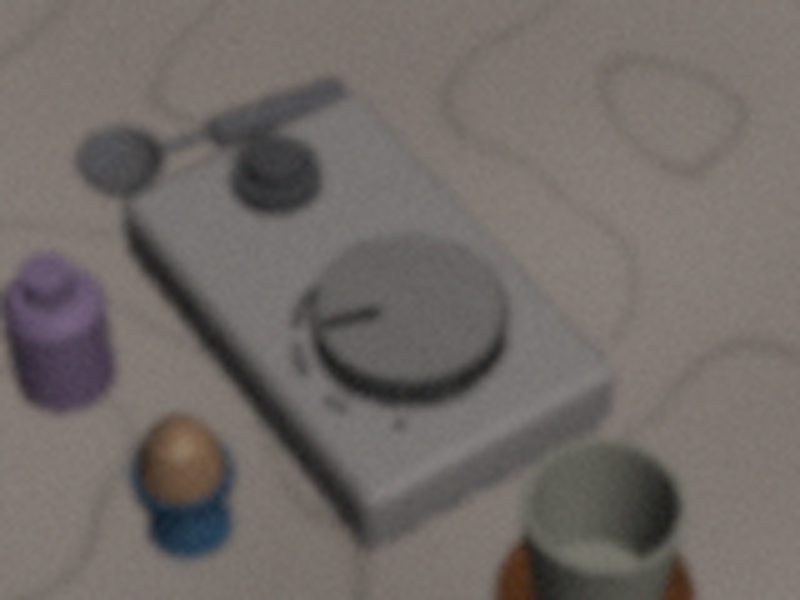

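The last scene crop matches the one before the press: the pointer is at (318,322) at three pips, the button is up at (276,158), and nothing has moved. I'm handing the job in.

```bash
python3 -c "
from workcell import ctrl
print(ctrl.finish_job())"
```

```text
the job is handed in; nothing more can be done
None
```

I set the dial to three pips, pressed the start button fully down and let it spring back, then handed the job in at about 11 s; the hand-in gave no verdict, but the last pictures showed the pointer at three pips, the button up and nothing else moved.

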